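# Slide the long slate out over the end of the display step

## Robot

A 7-joint arm with a two-finger parallel gripper is mounted at the origin on the work surface. World frame = base frame: x ahead of the robot, y to its left, z up, the work surface at z = 0. Lengths are in m, angles in rad, forces in N, time in s.
With the tool pointing down it reaches from about 0.4 to 0.85 m from the base axis. Payload 4.5 kg.
Tool frame: the origin (TCP) lies midway between the tips of the shut fingers; the grasp point (between the pads) lies 19 mm behind it; z points along the fingers, y is the line along which they close (so a half turn about z gives the same grasp; the last joint's range is limited). The gripper opens to 88 mm and grips with 3 to 60 N. Pads are 18 mm wide; open, the fingers measure 123 mm over their backs; the gripper's body (75 mm by 187 mm) begins 45 mm behind the grasp point.
Start: joints at [1.27, 0.689, -0.195, 1.565, 0.157, 0.902, -0.215], TCP at [0.205, -0.59, 0.239] pointing down, gripper open.
Joint ranges: [-3.01, 3.01], [-0.46, 2.08], [-1.47, 1.51], [0.13, 2.56], [-1, 4.14], [0.04, 2.09], [-2.66, 2.66]. Speed limits (rad/s): [2.57, 2.57, 3.14, 3.14, 3.14, 3.14, 3.14].

## Interface

Orientations are given as a unit quaternion [x, y, z, w].
In Python, from rig import * gives the robot as it stands.
- The arm moves only by the shell command python3 -m creep 'ROWS' [FORCE]. ROWS is JSON, a list of rows, each an object with "dr": the turn, a rotation vector about the tool's x, y, z normalised to -1 to 1, where 1 is 0.15 rad, a list of three; "delta_pos": the shift along the tool's x, y, z normalised to -1 to 1, where 1 is 30 mm, a list of three; "gripper": the opening, from 0 (shut) to 1 (fully open). A call has exactly 10 rows; each row shifts and turns the commanded pose from where the row before left it, along the tool's axes as they then stand; what a row does not reach is not made up. A row lasts 1/10 s, in which the tool goes at most 50 mm and 8.59 degrees, less where a joint would pass 70% of its speed; a pose out of reach is approached as far as the arm can. A call with a number of a shift or a turn outside -1 to 1 is refused whole. A call with a gripper value outside its range is refused whole. The fingers move at their own pace and stop on an object; FORCE is the grip in N (left out, the last holds). Time passes only in rows, so rows that do not move let the fingers close, or fill a call up. It gives the time, the measured TCP pose, the force, the opening and the grip force at its end, in the units of the state.
- get_state(): the state, without advancing time (a new reading comes with each control period).
- grab_frame(name): name is "side" or "top"; returns a dict with "img" (420x560x3 uint8, blue, green, red), "intrinsics" (3x3 intrinsics, pixels), "dist_coeffs" ([k1, k2, p1, p2, k3] as OpenCV has them; the pictures are not rectified), "rvec" (rotation vector, rad) and "tvec" (3), from world to camera coordinates, as OpenCV has them. Camera axes: x right, y down, z forward; pixel columns grow to the right and rows downward; lengths in m; the calibration is good to about 2 mm. A picture is of the moment at which its call begins. There is no depth.
- hand_in(): hands the job in; it is judged then, once.
The state is a dict: "time": time; "qpos": joint angles; "joint_velocities": joint speeds; "effort": joint torques, N m; "ee_pos": TCP position; "tcp_rot": TCP orientation; "contact_force": force on the tool from outside, world axes, zero at the start; "ft_torque": the same for the moment, N m; "grip_width": finger opening in m; "gripper_force": force on a finger pad.
Only numpy, scipy, OpenCV 4.12 (cv2) and the standard library are available. Lean on these libraries where they do the work, as an engineer would, in place of code of your own. Each camera call takes 0.05 s, during which the arm holds its last target. There are 200 camera calls.

## Task

Two slates, each with a small round cheese standing on it, lie flat in the two lanes of the wooden display step on the cheese stall. Without picking anything up or touching the cheeses, push the longer slate with the fingertips along its lane until about a third of its length sticks out past the open end of the step, so that somebody can get their fingers under it. It must stay lying flat with its cheese standing on it; leave the shorter slate and everything else on the counter where they are, and move the hand clear.

Things in the scene. Friction and masses are not known exactly. Their poses are not given: they have to be found in the camera images.
- ledge: Fixed wooden step, 184 (its x) by 380 mm (y), deck 60 mm above the counter; origin at the centre of its underside. Three ribs, 8 mm wide and 6 mm high, along y at x = -88, 0, +88 mm form two lanes 80 mm wide (centrelines x = -44, +44). The -y end has a board 25 mm high (inner face y = -180); the +y end (robot's left) is open, clear for 100 mm beyond. Turned up to 0.2 rad.
- ledge_end (a point): Point on the deck's surface at the edge of the open end, in the middle of the step's width (x = 0, y = +190 mm, z = 60 mm of the step); axes parallel to the step's, y pointing out over the edge.
- long_slate: The longer slate, a dark flat stone plate 76 (its x) by 170 (y) by 8 mm, 0.2 to 0.4 kg, in either lane with 2 mm play each side; its y runs along the lane to the open end. Origin at the centre of its underside: back edge at y = -85 mm, leading edge at +85. Slides stiffly on the deck, with dry friction. At least 50 mm of bare lane lies behind it.
- short_slate: The shorter slate, of the same stone, 76 by 120 by 8 mm, 0.2 kg, in the other lane. Origin at the centre of its underside. To be left alone.
- long_cheese: Small round white-wrapped cheese, 60 mm across and 34 mm high, 0.11 kg, standing loose on the longer slate near its middle. Origin at the centre of its underside. It rides along with the slate if that is pushed smoothly.
- short_cheese: The same kind of cheese, standing on the shorter slate.
- jar: Amber glass honey jar with a metal lid, 54 mm across, 65 mm high, standing on the counter close in front of the step. Origin under its centre. To be left alone.
- wedge_near: Cheese wedge 85 by 55 by 36 mm on the counter, close in front of the step. Origin under its middle. To be left alone.
- wedge_left: Cheese wedge 95 by 60 by 40 mm on the counter, to the left, beyond the open end of the step. Origin under its middle. To be left alone.
- wedge_far: Cheese wedge 90 by 50 by 38 mm on the counter, on the far side of the step. Origin under its middle. To be left alone.
- card_reader: White card reader, 75 by 165 by 24 mm, lying on the counter to the right. Origin under its centre. To be left alone.
There are look-alikes about, which are no part of the job. Leave any green or orange look-alike of the long_slate alone.

How it is judged:
By the outcome, as a careful person would: the job done as asked, in the order asked, and still so for the second after the job is handed in, with the robot touching nothing.
It also fails if it takes over 38 s, if anything falls off the work surface, if the arm or the gripper's body presses on something with over 40 N, if the wrist force passes 120 N, or if a joint passes its speed limit or range.

## Working session

There is one attempt and no reset: what is moved stays moved. The work goes in short steps, Python scripts to look and compute and a shell command to move; the robot and the scene stay as the last step left them, time stands still between calls to the robot, and variables do not carry over. Pictures are saved under pics/ and viewed, at most 10 in all, crops included, and the job is handed in when it is done.

```bash
mkdir -p pics; python3 - <<'E'
from rig import *
import cv2
for n in("top","side"):
    f=grab_frame(n); cv2.imwrite(f"pics/{n}0.png",f["img"]); print(n,f["intrinsics"],f["dist_coeffs"],f["rvec"],f["tvec"])
s=get_state();print(s["time"],s["ee_pos"],s["tcp_rot"],s["grip_width"])
E
```

```text
top [[413.43748677   0.         276.14101206]
 [  0.         413.43748677 216.4847311 ]
 [  0.           0.           1.        ]] [0.00175898 0.         0.         0.         0.        ] [ 2.17358291 -2.14750133  0.13374652] [-0.05579818  0.5222063   1.35584693]
side [[423.86990881   0.         276.17436821]
 [  0.         423.86990881 207.07978792]
 [  0.           0.           1.        ]] [-0.0168261  0.         0.         0.         0.       ] [ 0.41236299 -2.7019005   1.31571814] [0.49251362 0.18353451 1.1314489 ]
0.1 [ 0.20514102 -0.58978023  0.23799921] [ 9.86017273e-01  1.66641130e-01 -1.96219818e-04 -7.95037249e-04] 0.08790305541193155
```

View pics/top0.png

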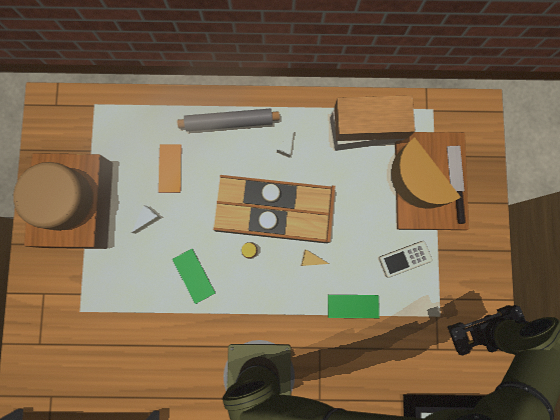

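View pics/side0.png

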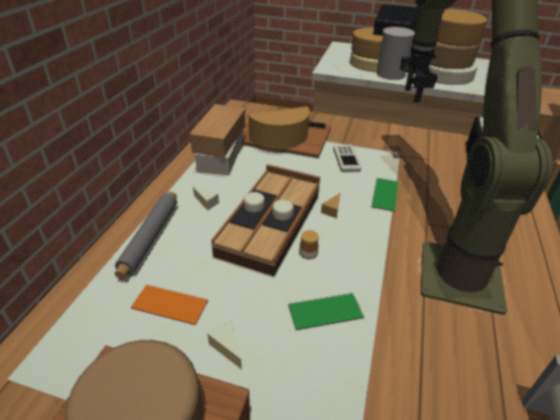

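The top view shows the step around (275,208), with its closed end on the right. Candidates for the long slate are the dark plate in the far lane (271,193), which is longer, the dark plate in the near lane (267,220), which is shorter, the green plates (193,275) and (353,306), and the orange plate (170,168). I choose the far-lane dark plate and check it in a crop.

```bash
cat > h.py <<'E'
import numpy as np, cv2
def ray(f,px,z):
    K=np.array(f["intrinsics"]);R=cv2.Rodrigues(np.array(f["rvec"],float))[0];t=np.array(f["tvec"],float).ravel()
    u=cv2.undistortPoints(np.array(px,float).reshape(-1,1,2),K,np.array(f["dist_coeffs"],float))[:,0]
    d=np.c_[u,np.ones(len(u))]@R; c=-R.T@t
    return c+d*((z-c[2])/d[:,2])[:,None]
def dark(f,box,th=75):
    m=np.zeros(f["img"].shape[:2],np.uint8);x0,y0,x1,y1=box
    g=f["img"][y0:y1,x0:x1].max(2); m[y0:y1,x0:x1]=(g<th)*255
    return m
E
python3 - <<'E'
from rig import *
from h import *
f=grab_frame("top");im=f["img"]
print("slate px",im[193,253],im[193,290],"deck",im[190,235],"rib",im[205,235],im[194,310])
cv2.imwrite("pics/crop1.png",cv2.resize(im[165:255,200:345],None,fx=5,fy=5,interpolation=cv2.INTER_CUBIC))
hsv=cv2.cvtColor(im,cv2.COLOR_BGR2HSV)
m=((hsv[...,1]<80)&(im.max(2)<90)).astype(np.uint8)*255
m[:170]=0;m[250:]=0;m[:,:205]=0;m[:,345:]=0
n,l,s,c=cv2.connectedComponentsWithStats(m)
for i in range(1,n):
    if s[i,4]<100: continue
    ct=max(cv2.findContours((l==i).astype(np.uint8),0,2)[0],key=cv2.contourArea)
    r=cv2.minAreaRect(ct);b=cv2.boxPoints(r)
    print(s[i],r);print(ray(f,b,.068).round(4))
g=grab_frame("side");cv2.imwrite("pics/crop2.png",cv2.resize(g["img"][155:275,205:330],None,fx=5,fy=5,interpolation=cv2.INTER_CUBIC)[:600])
E
```

```text
slate px [76 79 80] [73 78 77] deck [ 97 150 184] rib [ 63  92 120] [ 89 137 175]
[244 180  52  29 889] ((269.7743835449219, 194.03050231933594), (51.01936340332031, 23.080188751220703), 6.340191841125488)
[[ 0.5627  0.0593  0.068 ]
 [ 0.6394  0.0526  0.068 ]
 [ 0.6226 -0.115   0.068 ]
 [ 0.5461 -0.1071  0.068 ]]
[249 208  38  26 531] ((267.42071533203125, 220.71340942382812), (36.11111068725586, 22.96976089477539), 6.34019136428833)
[[ 0.4726  0.0409  0.068 ]
 [ 0.5477  0.0341  0.068 ]
 [ 0.536  -0.0835  0.068 ]
 [ 0.461  -0.076   0.068 ]]
```

View pics/crop1.png

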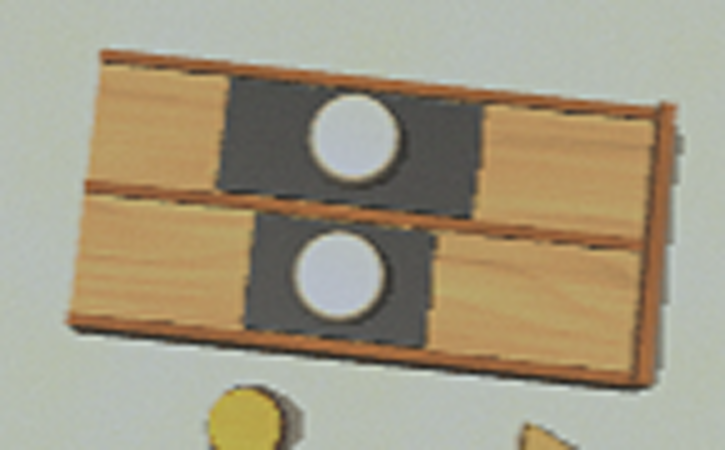

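View pics/crop2.png

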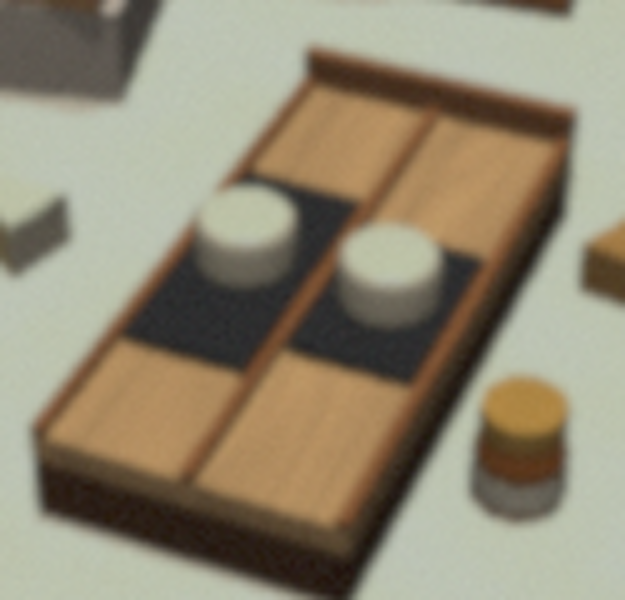

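The crops confirm it: the far-lane plate (about 168 mm long, edges at crop columns 222–478) is the long slate. Its bare lane lies to the right, up to the end board. Next I get the step frame.

```bash
cat >> h.py <<'E'
yaw=-0.0998
ex=np.array([np.cos(yaw),np.sin(yaw)]);ey=np.array([-np.sin(yaw),np.cos(yaw)])
def st(p): p=np.atleast_2d(p)[:,:2]; return np.c_[p@ex,p@ey]
E
python3 - <<'E'
from rig import *
from h import *
f=grab_frame("top")
px=lambda L:[((u+.5)/5-.5+200,(v+.5)/5-.5+165) for u,v in L]
print("end",st(ray(f,px([(97,70),(87,183),(84,197),(71,318)]),.06)).round(4))
print("board inner top",st(ray(f,px([(656,118),(636,375)]),.085)).round(4))
print("ribs far,mid,near",st(ray(f,px([(102,54),(380,85),(640,110),(88,186),(350,215),(640,242),(72,320),(400,356)]),.066)).round(4))
print("slate",st(ray(f,px([(228,75),(219,190),(485,105),(473,217)]),.068)).round(4))
s=get_state();print("tcp",st(s["ee_pos"]))
print("cheese",st(ray(f,px([(355,137)]),.102)).round(4))
E
```

```text
end [[0.6265 0.2053]
 [0.5504 0.2022]
 [0.5409 0.2029]
 [0.4605 0.2011]]
board inner top [[ 0.6308 -0.1641]
 [ 0.4627 -0.1674]]
ribs far,mid,near [[ 0.6364  0.2025]
 [ 0.6363  0.0172]
 [ 0.6388 -0.1553]
 [ 0.5476  0.2003]
 [ 0.5478  0.0271]
 [ 0.5513 -0.1638]
 [ 0.4588  0.1993]
 [ 0.4594 -0.0157]]
slate [[ 0.6313  0.1177]
 [ 0.5543  0.1143]
 [ 0.6303 -0.0531]
 [ 0.5552 -0.0532]]
tcp [[ 0.26307692 -0.56663701]]
cheese [[0.5933 0.0286]]
```

```bash
python3 -m creep '[{"dr":[0,0,-0.95],"delta_pos":[0,0,0],"gripper":0.25},{"dr":[0,0,-0.95],"delta_pos":[0,0,0],"gripper":0.25},{"dr":[0,0,-0.95],"delta_pos":[0,0,0],"gripper":0.25},{"dr":[0,0,-0.95],"delta_pos":[0,0,0],"gripper":0.25},{"dr":[0,0,-0.95],"delta_pos":[0,0,0],"gripper":0.25},{"dr":[0,0,-0.95],"delta_pos":[0,0,0],"gripper":0.25},{"dr":[0,0,-0.95],"delta_pos":[0,0,0],"gripper":0.25},{"dr":[0,0,-0.92],"delta_pos":[0,0,0],"gripper":0.25},{"dr":[0,0,0],"delta_pos":[0,0,0],"gripper":0.25},{"dr":[0,0,0],"delta_pos":[0,0,0],"gripper":0.25}]'
```

```text
time: 1.25
ee_pos: [0.2052, -0.5903, 0.2386]
tcp_rot: [0.743, 0.669, 0.0, -0.0]
contact_force: [-0.2, 0.5, 0.2]
grip_width: 0.0218
gripper_force: 0.0
```

```bash
python3 -m creep '[{"dr":[0,0,0],"delta_pos":[0.77,0.55,0],"gripper":0.25},{"dr":[0,0,0],"delta_pos":[0.77,0.55,0],"gripper":0.25},{"dr":[0,0,0],"delta_pos":[0.77,0.55,0],"gripper":0.25},{"dr":[0,0,0],"delta_pos":[0.77,0.55,0],"gripper":0.25},{"dr":[0,0,0],"delta_pos":[0.77,0.55,0],"gripper":0.25},{"dr":[0,0,0],"delta_pos":[0.77,0.55,0],"gripper":0.25},{"dr":[0,0,0],"delta_pos":[0.77,0.55,0],"gripper":0.25},{"dr":[0,0,0],"delta_pos":[0.77,0.55,0],"gripper":0.25},{"dr":[0,0,0],"delta_pos":[0.77,0.55,0],"gripper":0.25},{"dr":[0,0,0],"delta_pos":[0.77,0.55,0],"gripper":0.25}]' && python3 -m creep '[{"dr":[0,0,0],"delta_pos":[0.77,0.55,0],"gripper":0.25},{"dr":[0,0,0],"delta_pos":[0.77,0.55,0],"gripper":0.25},{"dr":[0,0,0],"delta_pos":[0.77,0.55,0],"gripper":0.25},{"dr":[0,0,0],"delta_pos":[0.77,0.55,0],"gripper":0.25},{"dr":[0,0,0],"delta_pos":[0.77,0.55,0],"gripper":0.25},{"dr":[0,0,0],"delta_pos":[0.77,0.55,0],"gripper":0.25},{"dr":[0,0,0],"delta_pos":[0.77,0.55,0],"gripper":0.25},{"dr":[0,0,0],"delta_pos":[0.77,0.55,0],"gripper":0.25},{"dr":[0,0,0],"delta_pos":[0.5,0.3,0],"gripper":0.25},{"dr":[0,0,0],"delta_pos":[0,0,0],"gripper":0.25}]'; python3 - <<'E'
from rig import *
from h import *
s=get_state();print(st(s["ee_pos"]),s["ee_pos"],s["tcp_rot"],s["qpos"])
E
```

```text
time: 2.25
ee_pos: [0.3935, -0.3761, 0.2389]
tcp_rot: [0.743, 0.67, -0.0, 0.0]
contact_force: [0.1, -0.7, 0.2]
grip_width: 0.0221
gripper_force: 0.0
time: 3.25
ee_pos: [0.5549, -0.189, 0.239]
tcp_rot: [0.741, 0.672, 0.001, -0.0]
contact_force: [-0.7, -0.3, 0.7]
grip_width: 0.0219
gripper_force: 0.0
[[ 0.57098742 -0.13272761]] [ 0.55492201 -0.18895717  0.23899587] [ 7.40778582e-01  6.71748014e-01  1.30316994e-03 -7.28412024e-06] [ 0.52292299  0.66495999 -0.47139121  1.67872069  0.36764993  0.88548431
 -0.19483971]
```

```bash
python3 -m creep '[{"dr":[0,0,0],"delta_pos":[0.47,0.36,0],"gripper":0.25},{"dr":[0,0,0],"delta_pos":[0.47,0.36,0],"gripper":0.25},{"dr":[0,0,0],"delta_pos":[0,0,0.6],"gripper":0.25},{"dr":[0,0,0],"delta_pos":[0,0,0.8],"gripper":0.25},{"dr":[0,0,0],"delta_pos":[0,0,0.8],"gripper":0.25},{"dr":[0,0,0],"delta_pos":[0,0,0.8],"gripper":0.25},{"dr":[0,0,0],"delta_pos":[0,0,0.8],"gripper":0.25},{"dr":[0,0,0],"delta_pos":[0,0,0.5],"gripper":0.25},{"dr":[0,0,0],"delta_pos":[0,0,0],"gripper":0.25},{"dr":[0,0,0],"delta_pos":[0,0,0],"gripper":0.25}]'; python3 - <<'E'
from rig import *
from h import *
s=get_state();print(st(s["ee_pos"]),s["ee_pos"],s["tcp_rot"])
f=grab_frame("side");cv2.imwrite("pics/s2.png",cv2.resize(f["img"][125:275,190:340],None,fx=4,fy=4,interpolation=cv2.INTER_CUBIC))
E
```

```text
time: 4.25
ee_pos: [0.5775, -0.1671, 0.1102]
tcp_rot: [0.742, 0.67, -0.0, 0.0]
contact_force: [-0.0, 0.2, 0.6]
grip_width: 0.0222
gripper_force: 0.0
[[ 0.5912989  -0.10870939]] [ 0.57752547 -0.16708218  0.11022782] [ 7.42098239e-01  6.70291039e-01 -6.51895390e-06  3.57455956e-04]
```

View pics/s2.png

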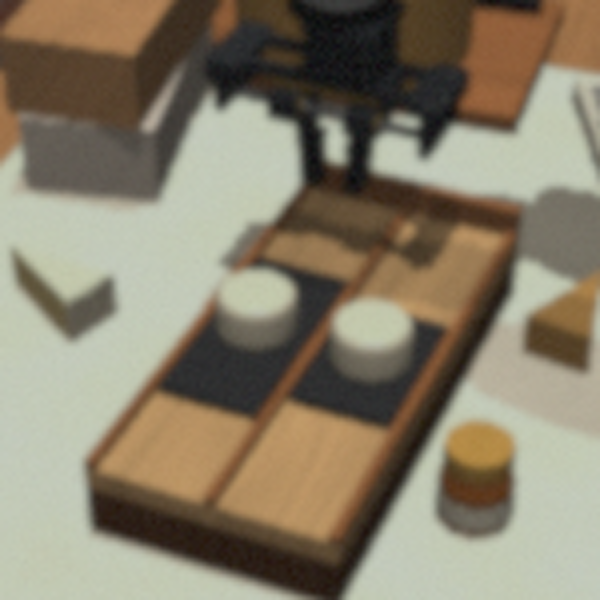

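The fingers hang above the bare far lane behind the slate, at about (335,170) in the crop, with the board and the tall box clear. Lowering now.

```bash
python3 -m creep '[{"dr":[0,0,0],"delta_pos":[0,0.04,0.4],"gripper":0.25},{"dr":[0,0,0],"delta_pos":[0,0,0.4],"gripper":0.25},{"dr":[0,0,0],"delta_pos":[0,0,0.4],"gripper":0.25},{"dr":[0,0,0],"delta_pos":[0,0,0.2],"gripper":0.25},{"dr":[0,0,0],"delta_pos":[0,0,0.1],"gripper":0.25},{"dr":[0,0,0],"delta_pos":[0,0,0.05],"gripper":0.25},{"dr":[0,0,0],"delta_pos":[0,0,0],"gripper":0.25},{"dr":[0,0,0],"delta_pos":[0,0,0],"gripper":0.25},{"dr":[0,0,0],"delta_pos":[0,0,0],"gripper":0.25},{"dr":[0,0,0],"delta_pos":[0,0,0],"gripper":0.25}]'; python3 - <<'E'
from rig import *
from h import *
s=get_state();print(st(s["ee_pos"]))
E
```

```text
time: 5.3
ee_pos: [0.5787, -0.1667, 0.0635]
tcp_rot: [0.742, 0.671, 0.0, 0.0]
contact_force: [-0.1, -0.7, -1.0]
grip_width: 0.0222
gripper_force: 0.0
[[ 0.59247598 -0.10820727]]
```

```bash
python3 -m creep '[{"dr":[0,0,0],"delta_pos":[0.15,0,0],"gripper":0.25},{"dr":[0,0,0],"delta_pos":[0.25,0,0],"gripper":0.25},{"dr":[0,0,0],"delta_pos":[0.25,0,0],"gripper":0.25},{"dr":[0,0,0],"delta_pos":[0.2,0,0],"gripper":0.25},{"dr":[0,0,0],"delta_pos":[0.15,0,0],"gripper":0.25},{"dr":[0,0,0],"delta_pos":[0.1,0,0],"gripper":0.25},{"dr":[0,0,0],"delta_pos":[0.06,0,0],"gripper":0.25},{"dr":[0,0,0],"delta_pos":[0.05,0,0],"gripper":0.25},{"dr":[0,0,0],"delta_pos":[0.05,0,0],"gripper":0.25},{"dr":[0,0,0],"delta_pos":[0.05,0,0],"gripper":0.25}]'&&python3 -m creep '[{"dr":[0,0,0],"delta_pos":[0.05,0,0],"gripper":0.25},{"dr":[0,0,0],"delta_pos":[0.05,0,0],"gripper":0.25},{"dr":[0,0,0],"delta_pos":[0.05,0,0],"gripper":0.25},{"dr":[0,0,0],"delta_pos":[0.05,0,0],"gripper":0.25},{"dr":[0,0,0],"delta_pos":[0.05,0,0],"gripper":0.25},{"dr":[0,0,0],"delta_pos":[0.05,0,0],"gripper":0.25},{"dr":[0,0,0],"delta_pos":[0.05,0,0],"gripper":0.25},{"dr":[0,0,0],"delta_pos":[0.05,0,0],"gripper":0.25},{"dr":[0,0,0],"delta_pos":[0.05,0,0],"gripper":0.25},{"dr":[0,0,0],"delta_pos":[0.05,0,0],"gripper":0.25}]'; python3 - <<'E'
from rig import *
from h import *
s=get_state();print(st(s["ee_pos"]))
f=grab_frame("side");cv2.imwrite("pics/s3.png",cv2.resize(f["img"][125:275,190:340],None,fx=4,fy=4,interpolation=cv2.INTER_CUBIC))
E
```

```text
time: 6.3
ee_pos: [0.5825, -0.1277, 0.0632]
tcp_rot: [0.742, 0.671, -0.0, 0.0]
contact_force: [0.5, 0.7, 0.2]
grip_width: 0.0218
gripper_force: 0.0
time: 7.3
ee_pos: [0.584, -0.1125, 0.0632]
tcp_rot: [0.742, 0.671, -0.0, 0.0]
contact_force: [-0.8, -2.2, 0.2]
grip_width: 0.0221
gripper_force: 1.5
[[ 0.59229242 -0.05375715]]
```

View pics/s3.png

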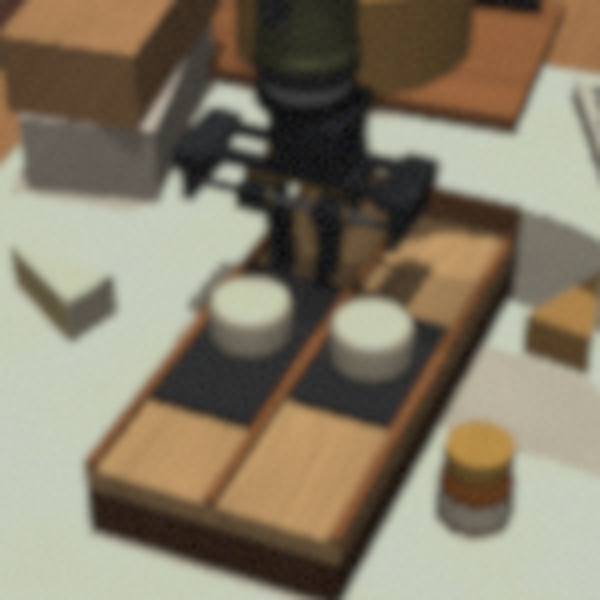

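Contact is made (about 2 N), and slate and cheese are moving together: the cheese shifted from crop (258,310) to (250,318) and the leading edge moved with it. Continuing smoothly.

```bash
python3 -m creep '[{"dr":[0,0,0],"delta_pos":[0.05,0,0],"gripper":0.25},{"dr":[0,0,0],"delta_pos":[0.06,0,0],"gripper":0.25},{"dr":[0,0,0],"delta_pos":[0.07,0,0],"gripper":0.25},{"dr":[0,0,0],"delta_pos":[0.08,0,0],"gripper":0.25},{"dr":[0,0,0],"delta_pos":[0.09,0,0],"gripper":0.25},{"dr":[0,0,0],"delta_pos":[0.1,0,0],"gripper":0.25},{"dr":[0,0,0],"delta_pos":[0.1,0,0],"gripper":0.25},{"dr":[0,0,0],"delta_pos":[0.1,0,0],"gripper":0.25},{"dr":[0,0,0],"delta_pos":[0.1,0,0],"gripper":0.25},{"dr":[0,0,0],"delta_pos":[0.1,0,0],"gripper":0.25}]'&&python3 -m creep '[{"dr":[0,0,0],"delta_pos":[0.1,0,0],"gripper":0.25},{"dr":[0,0,0],"delta_pos":[0.1,0,0],"gripper":0.25},{"dr":[0,0,0],"delta_pos":[0.1,0,0],"gripper":0.25},{"dr":[0,0,0],"delta_pos":[0.1,0,0],"gripper":0.25},{"dr":[0,0,0],"delta_pos":[0.1,0,0],"gripper":0.25},{"dr":[0,0,0],"delta_pos":[0.1,0,0],"gripper":0.25},{"dr":[0,0,0],"delta_pos":[0.1,0,0],"gripper":0.25},{"dr":[0,0,0],"delta_pos":[0.1,0,0],"gripper":0.25},{"dr":[0,0,0],"delta_pos":[0.1,0,0],"gripper":0.25},{"dr":[0,0,0],"delta_pos":[0.1,0,0],"gripper":0.25}]'&&python3 -m creep '[{"dr":[0,0,0],"delta_pos":[0.1,0,0],"gripper":0.25},{"dr":[0,0,0],"delta_pos":[0.1,0,0],"gripper":0.25},{"dr":[0,0,0],"delta_pos":[0.1,0,0],"gripper":0.25},{"dr":[0,0,0],"delta_pos":[0.1,0,0],"gripper":0.25},{"dr":[0,0,0],"delta_pos":[0.1,0,0],"gripper":0.25},{"dr":[0,0,0],"delta_pos":[0.1,0,0],"gripper":0.25},{"dr":[0,0,0],"delta_pos":[0.1,0,0],"gripper":0.25},{"dr":[0,0,0],"delta_pos":[0.1,0,0],"gripper":0.25},{"dr":[0,0,0],"delta_pos":[0.1,0,0],"gripper":0.25},{"dr":[0,0,0],"delta_pos":[0.1,0,0],"gripper":0.25}]' &&python3 -m creep '[{"dr":[0,0,0],"delta_pos":[0.1,0,0],"gripper":0.25},{"dr":[0,0,0],"delta_pos":[0.1,0,0],"gripper":0.25},{"dr":[0,0,0],"delta_pos":[0.1,0,0],"gripper":0.25},{"dr":[0,0,0],"delta_pos":[0.1,0,0],"gripper":0.25},{"dr":[0,0,0],"delta_pos":[0.1,0,0],"gripper":0.25},{"dr":[0,0,0],"delta_pos":[0.08,0,0],"gripper":0.25},{"dr":[0,0,0],"delta_pos":[0.07,0,0],"gripper":0.25},{"dr":[0,0,0],"delta_pos":[0.05,0,0],"gripper":0.25},{"dr":[0,0,0],"delta_pos":[0.03,0,0],"gripper":0.25},{"dr":[0,0,0],"delta_pos":[0,0,0],"gripper":0.25}]'; python3 - <<'E'
from rig import *
from h import *
s=get_state();print(st(s["ee_pos"]))
for n in("side","top"):
    f=grab_frame(n);cv2.imwrite(f"pics/{n}4.png",f["img"])
a=cv2.imread("pics/side4.png")[145:285,190:330];b=cv2.imread("pics/top4.png")[165:255,190:345]
c=np.zeros((600,800,3),np.uint8);a=cv2.resize(a,(400,400),interpolation=2);b=cv2.resize(b,(400,232),interpolation=2)
c[:400,:400]=a;c[:232,400:]=b;cv2.imwrite("pics/c4.png",c[:400])
im=f["img"];hsv=cv2.cvtColor(im,cv2.COLOR_BGR2HSV)
m=((hsv[...,1]<80)&(im.max(2)<95));m[:170]=0;m[250:]=0;m[:,:190]=0;m[:,345:]=0
# leading edge: leftmost dark columns in far lane rows
for v in range(178,206,3):
    u=np.flatnonzero(m[v]); 
    if len(u): print(v,u[0],st(ray(f,[(u[0]-.5,v)],.068)).round(4))
E
```

```text
time: 8.35
ee_pos: [0.5866, -0.0869, 0.0632]
tcp_rot: [0.742, 0.671, -0.0, 0.0]
contact_force: [-0.2, -3.5, 0.3]
grip_width: 0.0219
gripper_force: 1.5
time: 9.35
ee_pos: [0.5896, -0.0571, 0.0632]
tcp_rot: [0.742, 0.671, -0.0, -0.0]
contact_force: [0.7, -2.1, 0.7]
grip_width: 0.0219
gripper_force: 1.5
time: 10.35
ee_pos: [0.5926, -0.0273, 0.0632]
tcp_rot: [0.742, 0.671, -0.0, 0.0]
contact_force: [0.5, -3.3, 1.0]
grip_width: 0.0217
gripper_force: 1.5
time: 11.35
ee_pos: [0.5948, -0.0054, 0.0632]
tcp_rot: [0.742, 0.671, 0.0, -0.0]
contact_force: [0.1, -2.2, -0.1]
grip_width: 0.0219
gripper_force: 1.1
[[0.59236795 0.05384101]]
178 211 [[0.6238 0.2322]]
181 211 [[0.6138 0.2309]]
184 210 [[0.6034 0.2328]]
187 209 [[0.5931 0.2348]]
190 209 [[0.5831 0.2335]]
193 209 [[0.5732 0.2322]]
196 209 [[0.5633 0.2308]]
199 212 [[0.5545 0.2198]]
202 239 [[0.5545 0.1305]]
205 253 [[0.5498 0.0837]]
```

View pics/c4.png

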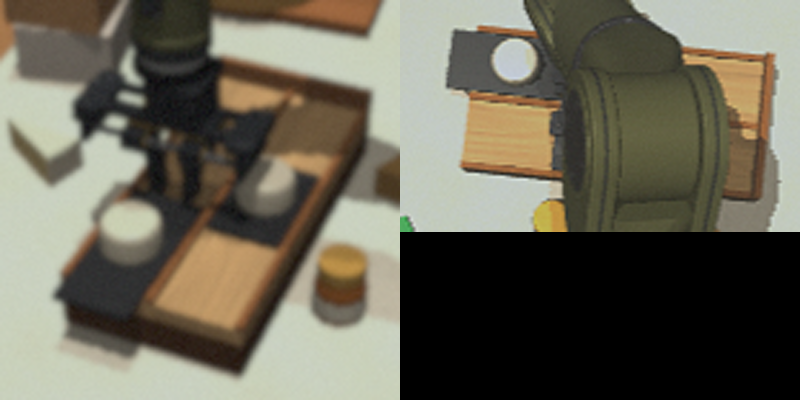

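The side view shows the slate overhanging about 30 mm, cheese upright at (130,232), short slate in place. About 27 mm remain.

```bash
python3 -m creep '[{"dr":[0,0,0],"delta_pos":[0.04,0,0],"gripper":0.25},{"dr":[0,0,0],"delta_pos":[0.08,0,0],"gripper":0.25},{"dr":[0,0,0],"delta_pos":[0.1,0,0],"gripper":0.25},{"dr":[0,0,0],"delta_pos":[0.1,0,0],"gripper":0.25},{"dr":[0,0,0],"delta_pos":[0.1,0,0],"gripper":0.25},{"dr":[0,0,0],"delta_pos":[0.1,0,0],"gripper":0.25},{"dr":[0,0,0],"delta_pos":[0.1,0,0],"gripper":0.25},{"dr":[0,0,0],"delta_pos":[0.1,0,0],"gripper":0.25},{"dr":[0,0,0],"delta_pos":[0.1,0,0],"gripper":0.25},{"dr":[0,0,0],"delta_pos":[0.06,0,0],"gripper":0.25}]'&&python3 -m creep '[{"dr":[0,0,0],"delta_pos":[0.03,0,0],"gripper":0.25},{"dr":[0,0,0],"delta_pos":[0,0,0],"gripper":0.25},{"dr":[0,0,0],"delta_pos":[0,0,0],"gripper":0.25},{"dr":[0,0,0],"delta_pos":[-0.1,0,0],"gripper":0.25},{"dr":[0,0,0],"delta_pos":[-0.3,0,0],"gripper":0.25},{"dr":[0,0,0],"delta_pos":[-0.3,0,-0.2],"gripper":0.25},{"dr":[0,0,0],"delta_pos":[0,0,-0.6],"gripper":0.25},{"dr":[0,0,0],"delta_pos":[0,0,-0.9],"gripper":0.25},{"dr":[0,0,0],"delta_pos":[0,0,-0.9],"gripper":0.25},{"dr":[0,0,0],"delta_pos":[0,0,-0.9],"gripper":0.25}]'&&python3 -m creep '[{"dr":[0,0,0],"delta_pos":[-0.5,0,-0.7],"gripper":0.25},{"dr":[0,0,0],"delta_pos":[-0.9,-0.3,0],"gripper":0.25},{"dr":[0,0,0],"delta_pos":[-0.9,-0.5,0],"gripper":0.25},{"dr":[0,0,0],"delta_pos":[-0.9,-0.5,0],"gripper":0.25},{"dr":[0,0,0],"delta_pos":[-0.9,-0.5,0],"gripper":0.25},{"dr":[0,0,0],"delta_pos":[-0.9,-0.5,0],"gripper":0.25},{"dr":[0,0,0],"delta_pos":[-0.9,-0.5,0],"gripper":0.25},{"dr":[0,0,0],"delta_pos":[-0.9,-0.5,0],"gripper":0.25},{"dr":[0,0,0],"delta_pos":[-0.9,-0.5,0],"gripper":0.25},{"dr":[0,0,0],"delta_pos":[-0.9,-0.5,0],"gripper":0.25}]'; python3 - <<'E'
from rig import *
from h import *
for n in("side","top"):
    f=grab_frame(n);cv2.imwrite(f"pics/{n}5.png",f["img"])
a=cv2.imread("pics/side5.png")[145:295,190:340];b=cv2.imread("pics/top5.png")[165:255,190:345]
c=np.zeros((400,800,3),np.uint8);c[:400,:400]=cv2.resize(a,(400,400),interpolation=2);c[:232,400:]=cv2.resize(b,(400,232),interpolation=2);cv2.imwrite("pics/c5.png",c)
im=f["img"];hsv=cv2.cvtColor(im,cv2.COLOR_BGR2HSV)
m=((hsv[...,1]<80)&(im.max(2)<95)).astype(np.uint8);m[:170]=0;m[250:]=0;m[:,:185]=0;m[:,345:]=0
n,l,s,_=cv2.connectedComponentsWithStats(m)
for i in range(1,n):
    if s[i,4]<100: continue
    ct=max(cv2.findContours((l==i).astype(np.uint8),0,2)[0],key=cv2.contourArea)
    r=cv2.minAreaRect(ct);print(s[i],st(ray(f,cv2.boxPoints(r),.068)).round(4).tolist())
E
```

```text
time: 12.45
ee_pos: [0.5975, 0.0211, 0.0632]
tcp_rot: [0.742, 0.671, 0.0, -0.0]
contact_force: [0.0, -2.8, 0.9]
grip_width: 0.0219
gripper_force: 1.5
time: 13.45
ee_pos: [0.5953, -0.0004, 0.1696]
tcp_rot: [0.742, 0.67, 0.0, 0.0]
contact_force: [0.0, -0.2, -0.4]
grip_width: 0.0222
gripper_force: 0.0
time: 14.45
ee_pos: [0.44, -0.2449, 0.1897]
tcp_rot: [0.742, 0.67, -0.0, 0.0]
contact_force: [-0.4, -1.2, 1.4]
grip_width: 0.0221
gripper_force: 0.0
[200 176  53  28 875] [[0.5526, 0.2591], [0.6305, 0.2616], [0.632, 0.0931], [0.5541, 0.0917]]
[335 203  10  47 241] [[0.5867, -0.1845], [0.59, -0.2139], [0.44, -0.2277], [0.4367, -0.1987]]
[249 208  38  26 417] [[0.4662, 0.0878], [0.5416, 0.0885], [0.5416, -0.0297], [0.4663, -0.0296]]
```

View pics/c5.png

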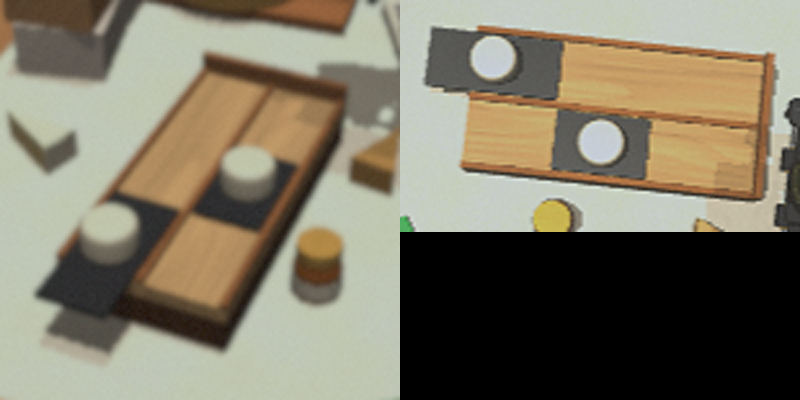

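The slate lies flat with about 57 mm overhanging and its cheese upright at (109,230). The short slate's pixels are unchanged and the hand is clear, so I hand in.

```bash
python3 -c "
from rig import *
print(hand_in())"
```

```text
the job is handed in; nothing more can be done
None
```

I pushed the long slate along its lane until it overhung the open end by about 57 mm (a third of its length), flat and with its cheese still standing. The short slate was not moved, the hand is clear, and the job was handed in at about 14.5 s on the robot's clock.

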